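# Clear the riveting stand and load the next panel

## Robot

A 7-joint arm with a two-finger parallel gripper is mounted at the origin on the work surface. World frame = base frame: x ahead of the robot, y to its left, z up, the work surface at z = 0. Lengths are in m, angles in rad, forces in N, time in s.
With the tool pointing down it reaches from about 0.425 to 0.925 m from the base axis. Payload 6.8 kg.
Tool frame: the origin (TCP) lies on the centre line of the jaws, within the pads' length; the fingertips stand 17 mm ahead of it and the grasp point (between the pads) lies 2 mm behind it; z points along the fingers, x is the direction in which the jaws open and shut, and the axes are right-handed (so a half turn about z gives the same grasp; the last joint's range is limited). The gripper opens to 85 mm and grips with 20 to 120 N. Pads are 22 mm wide; open, the fingers measure 114 mm over their backs; the gripper's body (76 mm by 85 mm) begins 54 mm behind the grasp point. The pads swing forward as they close: fully open they stand 13 mm farther back than shut.
Start: joints at [1.064, 0.477, 0.022, 1.555, -0.011, 1.109, -0.083], TCP at [0.262, -0.622, 0.248] pointing down, gripper open.
Joint ranges: [-2.96, 2.96], [-0.34, 2.1], [-1.41, 1.46], [0.24, 2.44], [-1.37, 4.51], [0.17, 1.92], [-2.96, 2.96]. Speed limits (rad/s): [2.39, 2.39, 3.14, 3.14, 3.14, 3.14, 3.14].

## Interface

Orientations are given as a rotation vector (axis times angle).
In Python, from bench import r gives the robot as it stands.
- The arm moves only by the tool arm_command, never from a script. Its argument "increments" is a list of rows, each a list of 3 entries, a list of its own where there are three numbers: the shift along the world's x, y, z in m, then the turn, a rotation vector about the world's x, y, z in rad, then the opening in per cent of the stroke, from 0 (shut) to 100 (fully open). A call has 1 to 10 rows; each row is the pose to reach, as a shift and turn from the pose commanded when the call began; what a row does not reach only later rows make up. A row lasts 1/10 s, in which the tool goes at most 50 mm and 8.59 degrees, less where a joint would pass 70% of its speed; a pose out of reach is approached as far as the arm can. A call with a gripper value outside its range is refused whole. The fingers move at their own pace and stop on an object; "newtons" is the grip in N (left out, the last holds). Time passes only in rows, so rows that repeat a pose let the fingers close. It gives the time, the measured TCP pose, the force and the opening at its end, in the units of the state.
- r.get_obs(): the state, without advancing time (a new reading comes with each control period).
- r.grab_frame(name): name is "side" or "top" or "wrist"; returns the picture (480x640x3 uint8, blue, green, red); there is no depth.
- r.camera_model(name): a dict with "camera_matrix" (3x3 intrinsics, pixels), "camera_from_world" (4x4, takes a point from world to camera coordinates). Camera axes: x right, y down, z forward; pixel columns grow to the right and rows downward; lengths in m; the calibration is good to about 2 mm. A picture is of the moment at which its call begins: read the wrist's pose just before it. camera_model takes no time and is no camera call; for the wrist camera it gives the pose at the moment of the call.
- r.hand_in(): hands the job in, once; it reports no verdict.
The state is a dict: "clock": time; "joints": joint angles; "qvel": joint speeds; "tau": joint torques, N m; "tcp_pos": TCP position; "orientation": TCP orientation; "contact_force": force on the tool from outside, world axes, zero at the start; "moment": the same for the moment, N m; "grip_width": finger opening in m.
Only numpy, scipy, OpenCV 4.12 (cv2) and the standard library are available. Lean on these libraries where they do the work, as an engineer would, in place of code of your own. Each camera call takes 0.05 s, during which the arm holds its last target. There are 200 camera calls.

## Task

Clear the two aluminium offcuts, the square tube and the grooved profile, off the bed of the riveting stand into the scrap bin. Then draw the tall panel up out of the slotted rack and stand it on its lower edge on the bed, flat against the leaning backrest and not overhanging its ends, ready for riveting. Leave the bucking bar lying on the bed and the low panels in their slots.

Things in the scene. Friction and masses are not known exactly. Their poses are not given: they have to be found in the camera images.
- stand: Fixed riveting stand: grey bed 220 (x) x 300 (y) mm, flat rubber top 30 mm above the bench; near its far (+x) edge a rubber-faced backrest plate 260 mm wide, centred, 75 mm high along its slope, 11 thick. The backrest's front face looks to the stand's -x and leans back 12 degrees (0.209 rad): foot at x +65 mm, top edge at x +81, 103 mm above the bench. Origin: on the bench under the bed's centre.
- backrest_foot (a point): Point on the stand where the backrest's front face meets the top of the bed, at the middle of its width (stand frame: x +65, y 0, z +30 mm).
- tube: Offcut of plain aluminium square tube lying on the bed, 85 mm long (its x), 30 wide (y), 30 high, 3 mm walls, about 75 g. Origin: centre of its underside.
- tube_center (a point): Middle of the square-tube offcut, 15 mm above its underside.
- profile: Offcut of plain aluminium grooved machine-frame profile lying on the bed, 65 mm long (its x), 40 x 40 mm in section, about 120 g. Origin: centre of its underside.
- profile_center (a point): Middle of the profile offcut, 20 mm above its underside.
- bin: Fixed grey plastic scrap bin on the bench, 240 (its x) x 180 (its y) mm, 110 mm high, open on top, 5 mm walls and floor, a few flat scraps (4 mm) on its floor. Stands on the other side of the stand from the rack; which side varies. Other bench tools and equipment, up to 240 mm high, stand only farther out, beyond x = 0.66 m or |y| = 0.55 m. Origin: underside centre, on the bench.
- rack: Fixed slotted rack 190 (x) x 180 (y) mm: 8 mm base plate, side plates 60 mm high at y = +-88 mm, two black combs, tops 50 mm above the bench. Four slots 13 mm wide at x = -60, -20, +20, +60 mm, one empty; panels stand in them on the base plate, faces across the rack's x. Left or right of the stand varies. Origin: underside centre, on the bench.
- panel: The tall panel: folded aluminium pan 160 wide (y), 130 high (z), 10 mm thick (x) over its 22 mm wide rim, about 0.2 kg, upright in one of the rack's slots, top edge 138 mm above the bench, 50 mm above the low panels. Smooth face to -x, open back to +x (either way round will do on the stand). Origin: centre of its lower edge.
- panel_top (a point): Middle of the tall panel's upper edge, 130 mm above its origin.
- low_panel_a: A low panel in the rack, same make as the tall one but 80 mm high (top edge 88 mm above the bench); stays in its slot. Origin: centre of its lower edge.
- low_panel_b: The other low panel in the rack, the same, 80 mm high; stays. Origin: centre of its lower edge.
- bucking_bar: Bucking bar: solid bare steel block lying on the bed beside the offcuts, a tool that stays there: 107 mm long (its x), 45 wide, 30 high, stepped down to 18 over its last 35 mm at the +x end, 0.8 kg. Origin: on its underside, 47 mm from its thick (-x) end, 60 mm from its stepped (+x) end.

How it is judged:
By the outcome, as a careful person would: the job done as asked, in the order asked, and still so for the second after the job is handed in, with the robot touching nothing.
It also fails if it takes over 64 s, if anything falls off the work surface, if the arm or the gripper's body presses on something with over 40 N, if the wrist force passes 120 N, or if a joint passes its speed limit or range.

## Working session

There is one attempt and no reset: what is moved stays moved. The work goes in short steps, Python scripts to look and compute and a tool call to move; the robot and the scene stay as the last step left them, time stands still between calls to the robot, and variables do not carry over. Pictures are saved under pics/ and viewed, about 8 in all and at most 12, crops included, and the job is handed in when it is done.

Besides the shell and the picture viewer there is one more tool, called after "Call:" as name([rows], argument=value, ...), one row to a line, values as JSON. arm_command: Moves the arm, as the interface text tells. Its arguments: {"type":"object","properties":{"increments":{"type":"array","items":{"type":"array"}},"newtons":{"type":"number"}},"required":["increments"]}

```bash
mkdir -p pics; ls
python3 - <<'E'
from bench import r
import cv2,numpy as np
np.set_printoptions(precision=4,suppress=True)
o=r.get_obs();print(o)
for n in("side","top"):
    cv2.imwrite(f"pics/{n}0.png",r.grab_frame(n)); m=r.camera_model(n)
    print(n,m["camera_matrix"],m["camera_from_world"])
E
```

```text
pics
{'clock': 0.0, 'joints': array([ 1.0639,  0.4778,  0.0224,  1.5565, -0.0115,  1.1093, -0.0831]), 'qvel': array([ 0.    ,  0.0003, -0.001 ,  0.0001, -0.0007, -0.0006,  0.0011]), 'tau': array([ -0.001 , -59.6459,   1.6073, -28.1206,   0.0124,   0.0094,
         0.    ]), 'tcp_pos': array([ 0.2619, -0.6215,  0.2473]), 'orientation': array([-2.6167,  1.7369,  0.0025]), 'contact_force': array([-0.3825,  0.0615,  0.6873]), 'moment': array([ 0.0396, -0.0086, -0.0552]), 'grip_width': 0.08547985092677922}
side [[448.1337   0.     318.022 ]
 [  0.     448.1337 240.9434]
 [  0.       0.       1.    ]] [[ 0.9809 -0.1941 -0.0145 -0.5234]
 [-0.1554 -0.7357 -0.6592  0.1829]
 [ 0.1173  0.6489 -0.7518  0.8567]
 [ 0.      0.      0.      1.    ]]
top [[433.0498   0.     319.7261]
 [  0.     433.0498 249.085 ]
 [  0.       0.       1.    ]] [[-0.0102 -0.9995  0.0301 -0.0103]
 [-0.9811  0.0042 -0.1936  0.5335]
 [ 0.1934 -0.0315 -0.9806  0.8745]
 [ 0.      0.      0.      1.    ]]
```

View pics/top0.png

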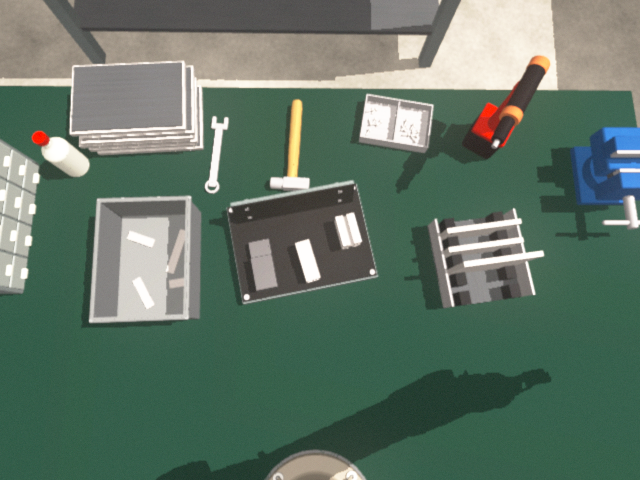

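View pics/side0.png

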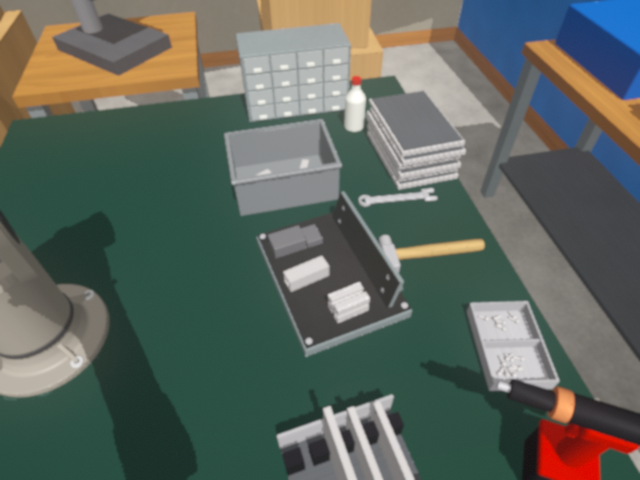

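The top view shows the bin at left (+y) and the rack at right (-y). On the bed are the bucking bar (262,265), tube (307,261) and profile (347,231). The tall panel (~503,258) sits in front of the two low ones, and the side view agrees. I'll zoom in for corners.

Run:
```python
import cv2,numpy as np
a=cv2.imread("pics/top0.png")
def crop(x,y,w,h,s,n):
    c=cv2.resize(a[y:y+h,x:x+w],None,fx=s,fy=s,interpolation=cv2.INTER_CUBIC)
    for i in range(0,w,10):
        cv2.line(c,(i*s,0),(i*s,8 if i%50 else 20),(0,255,255),1)
        if i%20==0: cv2.putText(c,str(x+i),(i*s,30),0,.4,(0,255,255),1)
    for j in range(0,h,10):
        cv2.line(c,(0,j*s),(8,j*s),(0,255,255),1)
        if j%20==0: cv2.putText(c,str(y+j),(10,j*s+4),0,.4,(0,255,255),1)
    cv2.imwrite(f"pics/{n}.png",c)
crop(222,178,160,130,5,"c1"); a=a; crop(425,200,130,115,5,"c2")
```

```text
(no output)
```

View pics/c1.png

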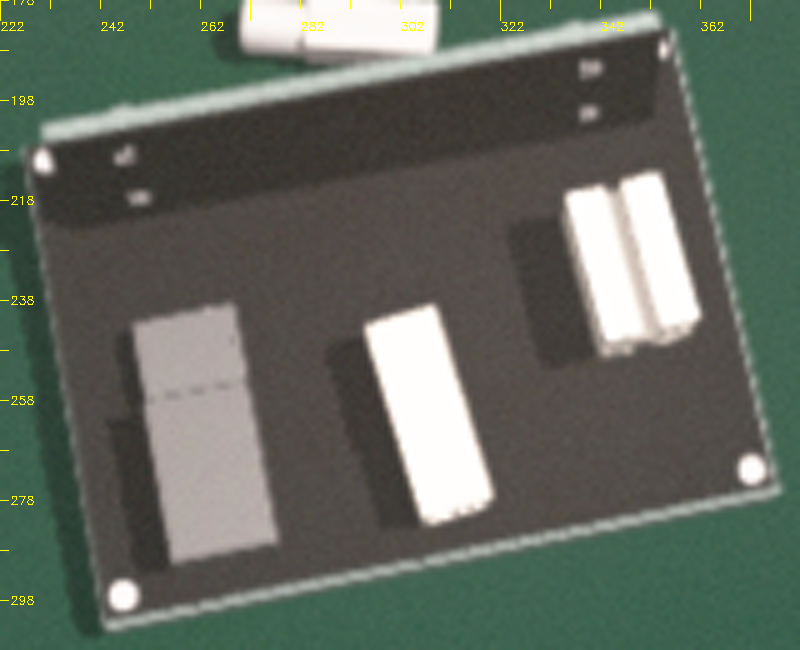

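View pics/c2.png

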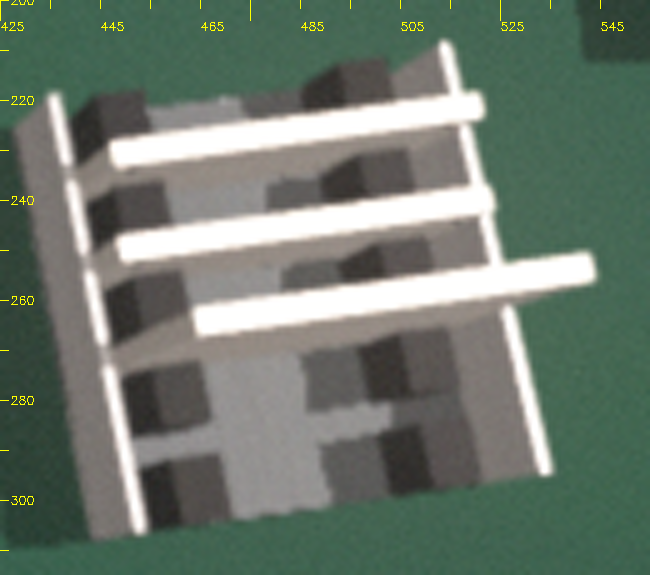

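Crop 1 gives the corners of the bed, backrest, bar, tube and profile. Crop 2 shows the tall panel's top edge from (464,264) to (544,254), in the third slot from the far end, with the nearest slot empty. Computing positions.

```bash
cat > h.py <<'E'
from bench import r
import cv2,numpy as np
np.set_printoptions(precision=4,suppress=True)
from scipy.spatial.transform import Rotation as R
def back(m,uv,z):
    K=np.array(m["camera_matrix"]);T=np.array(m["camera_from_world"])
    c=-T[:3,:3].T@T[:3,3]; uv=np.atleast_2d(uv).astype(float)
    d=(np.c_[uv,np.ones(len(uv))]@np.linalg.inv(K).T)@T[:3,:3]
    return c+d*((z-c[2])/d[:,2])[:,None]
def proj(m,p):
    K=np.array(m["camera_matrix"]);T=np.array(m["camera_from_world"])
    q=(np.atleast_2d(p)@T[:3,:3].T+T[:3,3])@K.T
    return q[:,:2]/q[:,2:]
E
python3 - <<'E'
from h import *
m=r.camera_model("top")
c1=lambda l:np.array(l)/5+[222,178]
c2=lambda l:np.array(l)/5+[425,200]
def show(n,uv,z):
    p=back(m,uv,z);print(n,"\n",p[:,:2],"mean",p.mean(0)[:2],"L",np.linalg.norm(np.diff(np.r_[p,p[:1]],axis=0),axis=1))
    e=p[-1]-p[0] if len(p)==4 else p[1]-p[0]; print("  yaw",np.arctan2(e[1],e[0]))
show("bed fl,fr",c1([[105,628],[779,491]]),.03)
show("bed far",c1([[28,150],[674,33]]),.03)
show("brtop",c1([[43,137],[660,24]]),.103)
show("foot",c1([[47,228],[650,120]]),.03)
show("tube",c1([[363,325],[437,303],[494,497],[422,524]]),.06)
show("prof",c1([[563,190],[660,172],[700,322],[602,350]]),.07)
show("bar",c1([[145,400],[247,383],[278,542],[172,563]]),.06)
show("step",c1([[133,323],[235,303]]),.048)
show("panel",c2([[193,305],[592,253],[596,282],[194,336]]),.138)
show("lowA",c2([[108,143],[483,93],[485,118],[110,168]]),.088)
show("lowB",c2([[117,235],[490,185],[492,211],[119,262]]),.088)
show("rackL",c2([[53,93],[140,533]]),.06)
show("rackR",c2([[446,40],[547,473]]),.06)
show("bin",[[97,199],[190,197],[200,320],[90,322]],.11)
E
```

```text
bed fl,fr 
 [[ 0.4203  0.1496]
 [ 0.4772 -0.1407]] mean [0.4487 0.0045] L [0.2958 0.2958]
  yaw -1.3772142756274857
bed far 
 [[ 0.6317  0.1887]
 [ 0.6864 -0.1005]] mean [0.659  0.0441] L [0.2943 0.2943]
  yaw -1.383868004466899
brtop 
 [[ 0.6155  0.1691]
 [ 0.6643 -0.0857]] mean [0.6399 0.0417] L [0.2595 0.2595]
  yaw -1.3814696346133233
foot 
 [[ 0.5959  0.1793]
 [ 0.6453 -0.0886]] mean [0.6206 0.0454] L [0.2724 0.2724]
  yaw -1.3884689731622781
tube 
 [[ 0.5453  0.0393]
 [ 0.5548  0.0078]
 [ 0.4715 -0.0156]
 [ 0.4603  0.0146]] mean [0.508  0.0115] L [0.0329 0.0866 0.0322 0.0885]
  yaw -2.858990167176337
prof 
 [[ 0.6018 -0.0461]
 [ 0.6096 -0.0878]
 [ 0.544  -0.1031]
 [ 0.5321 -0.0614]] mean [ 0.5719 -0.0746] L [0.0424 0.0674 0.0434 0.0713]
  yaw -2.926052167629128
bar 
 [[0.5134 0.1308]
 [0.5205 0.0881]
 [0.4532 0.0745]
 [0.4448 0.1183]] mean [0.483  0.1029] L [0.0433 0.0687 0.0446 0.0698]
  yaw -2.960899478350219
step 
 [[0.5491 0.1382]
 [0.5578 0.0947]] mean [0.5535 0.1164] L [0.0444 0.0444]
  yaw -1.3749015395885567
panel 
 [[ 0.4917 -0.2916]
 [ 0.5116 -0.4519]
 [ 0.5    -0.4522]
 [ 0.4795 -0.2911]] mean [ 0.4957 -0.3717] L [0.1615 0.0116 0.1624 0.0122]
  yaw 3.09852592249657
lowA 
 [[ 0.569  -0.2794]
 [ 0.5903 -0.4411]
 [ 0.5794 -0.4408]
 [ 0.5583 -0.2795]] mean [ 0.5743 -0.3602] L [0.1631 0.0109 0.1627 0.0108]
  yaw -3.130590813161413
lowB 
 [[ 0.5297 -0.2805]
 [ 0.5504 -0.44  ]
 [ 0.5393 -0.4397]
 [ 0.5183 -0.2806]] mean [ 0.5344 -0.3602] L [0.1608 0.0112 0.1605 0.0114]
  yaw -3.1366020320113313
rackL 
 [[ 0.5983 -0.2662]
 [ 0.4084 -0.291 ]] mean [ 0.5033 -0.2786] L [0.1915 0.1915]
  yaw -3.011863417831056
rackR 
 [[ 0.622  -0.4417]
 [ 0.4321 -0.4662]] mean [ 0.527  -0.4539] L [0.1914 0.1914]
  yaw -3.0129295820826143
bin 
 [[0.627  0.4364]
 [0.6312 0.2505]
 [0.3839 0.2197]
 [0.382  0.428 ]] mean [0.506  0.3337] L [0.1859 0.2492 0.2083 0.2452]
  yaw -3.1074520948167184
```

Call:
arm_command([
  [[0.246,0.633,-0.048],[0,0,-0.12],75],
  [[0.246,0.633,-0.048],[0,0,-0.12],75],
  [[0.246,0.633,-0.048],[0,0,-0.12],75],
  [[0.246,0.633,-0.048],[0,0,-0.12],75],
  [[0.246,0.633,-0.048],[0,0,-0.12],75],
  [[0.246,0.633,-0.048],[0,0,-0.12],75],
  [[0.246,0.633,-0.048],[0,0,-0.12],75],
  [[0.246,0.633,-0.048],[0,0,-0.12],75],
  [[0.246,0.633,-0.048],[0,0,-0.12],75],
  [[0.246,0.633,-0.048],[0,0,-0.12],75],
], newtons=40)

```text
clock: 1.1
tcp_pos: [0.4429, -0.1553, 0.2129]
orientation: [2.508, -1.892, 0.0]
contact_force: [1.4, -0.1, -0.1]
grip_width: 0.0642
```

Call:
arm_command([
  [[0.065,0.167,-0.013],[0,0,0],75],
  [[0.065,0.167,-0.013],[0,0,0],75],
  [[0.065,0.167,-0.013],[0,0,0],75],
  [[0.065,0.167,-0.013],[0,0,0],75],
  [[0.065,0.167,-0.013],[0,0,0],75],
  [[0.065,0.167,-0.013],[0,0,0],75],
])

```text
clock: 1.7
tcp_pos: [0.5075, 0.0102, 0.1996]
orientation: [2.509, -1.889, -0.001]
contact_force: [0.3, -0.5, -1.1]
grip_width: 0.0641
```

Run:
```python
from h import *
o=r.get_obs();m=r.camera_model("wrist");f=r.grab_frame("wrist")
print(o["tcp_pos"],o["joints"],R.from_rotvec(o["orientation"]).as_matrix())
for p,y,w,l,z in [((.508,.0115),.278,.03,.085,.06),((.573,-.0745),.22,.04,.065,.07)]:
    c=np.array([[a*l/2,b*w/2] for a,b in((1,1),(1,-1),(-1,-1),(-1,1))])@np.array([[np.cos(y),np.sin(y)],[-np.sin(y),np.cos(y)]])+p
    q=proj(m,np.c_[c,np.full(4,z)]);print(q)
    cv2.polylines(f,[q.round().astype(np.int32)],True,(0,0,255),1)
cv2.imwrite("pics/w1.png",f)
```

```text
[0.5075 0.0102 0.1996] [ 0.1253  0.2798 -0.3154  1.9826  0.1099  0.8964 -1.5379] [[ 0.2768 -0.9609 -0.0011]
 [-0.9609 -0.2768 -0.0002]
 [-0.0001  0.0011 -1.    ]]
[[285.3112 165.2749]
 [332.3459 165.3685]
 [330.4498 287.7583]
 [287.5871 287.6688]]
[[447.6396 116.7808]
 [514.4306 120.9808]
 [493.5364 226.1276]
 [431.636  222.5113]]
```

View pics/w1.png

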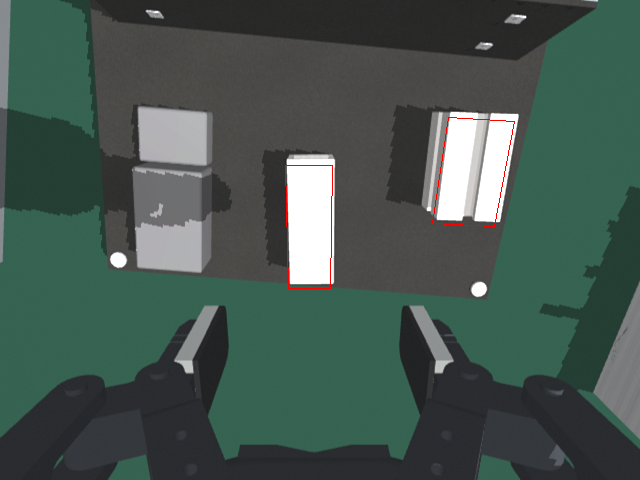

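The wrist view matches the predicted outlines. Both offcuts lie about 3 mm farther along x (tube at rows 158–285). Going down on the tube.

Call:
arm_command([
  [[0.003,0.002,-0.05],[0,0,0],75],
  [[0.003,0.002,-0.1],[0,0,0],75],
  [[0.003,0.002,-0.13],[0,0,0],75],
  [[0.003,0.002,-0.146],[0,0,0],75],
  [[0.003,0.002,-0.146],[0,0,0],75],
  [[0.003,0.002,-0.146],[0,0,0],0],
  [[0.003,0.002,-0.146],[0,0,0],0],
  [[0.003,0.002,-0.146],[0,0,0],0],
  [[0.003,0.002,-0.146],[0,0,0],0],
  [[0.003,0.002,-0.146],[0,0,0],0],
], newtons=40)

```text
clock: 2.75
tcp_pos: [0.5119, 0.0115, 0.0556]
orientation: [-2.507, 1.891, -0.004]
contact_force: [-0.9, -0.5, 7.0]
grip_width: 0.0291
```

Call:
arm_command([
  [[0,0,0.05],[0,0,0],0],
  [[0,0,0.1],[0,0,0],0],
  [[0,0.02,0.145],[0,0,0],0],
  [[-0.005,0.06,0.165],[0,0,0],0],
  [[-0.015,0.11,0.165],[0,0,0],0],
  [[-0.025,0.16,0.165],[0,0,0],0],
  [[-0.035,0.205,0.165],[0,0,0],0],
  [[-0.042,0.25,0.165],[0,0,0],0],
  [[-0.05,0.29,0.165],[0,0,0],0],
  [[-0.052,0.324,0.165],[0,0,-0.1],0],
])

```text
clock: 3.75
tcp_pos: [0.4573, 0.3383, 0.2198]
orientation: [-2.411, 2.013, 0.0]
contact_force: [0.3, 0.0, -0.4]
grip_width: 0.0289
```

Run:
```python
from h import *
print(r.get_obs()["grip_width"],r.get_obs()["joints"])
m=r.camera_model("wrist");f=r.grab_frame("wrist")
f=f[:,:].copy()
for c,col in[((.509,.34),(0,0,255))]:
  for y in (0,.08):
    q=np.array([[a*.12,b*.09] for a,b in((1,1),(1,-1),(-1,-1),(-1,1))])@np.array([[np.cos(y),np.sin(y)],[-np.sin(y),np.cos(y)]])+c
    cv2.polylines(f,[proj(m,np.c_[q,np.full(4,.11)]).round().astype(np.int32)],True,(0,255*(y>0),255),1)
cv2.imwrite("pics/w2.png",f)
```

```text
0.02893773373283333 [-0.3931  0.3686 -0.443   1.8202  0.1851  0.9926 -2.3027]
```

View pics/w2.png

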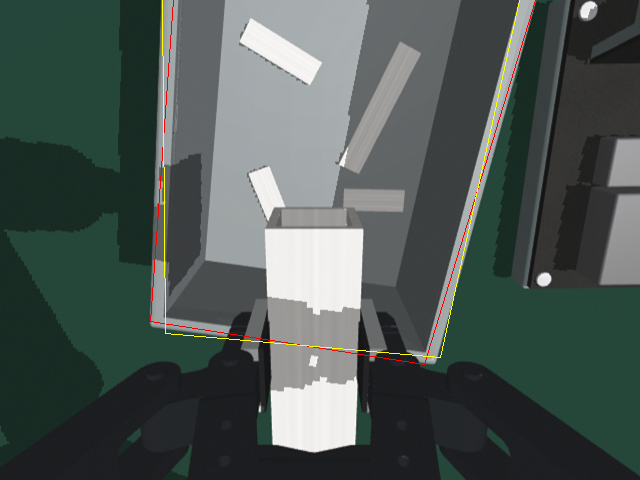

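The tube is held, and the bin outline fits at about (0.509, 0.338), yaw ~0.04. Lowering into the near half and releasing.

Call:
arm_command([
  [[0.018,0.0,-0.05],[0,0,0],0],
  [[0.018,0.0,-0.1],[0,0,0],0],
  [[0.018,0.0,-0.14],[0,0,0],0],
  [[0.018,0.0,-0.155],[0,0,0],0],
  [[0.018,0.0,-0.155],[0,0,0],60],
  [[0.018,0.0,-0.155],[0,0,0],60],
  [[0.018,0.0,-0.155],[0,0,0],60],
  [[0.018,0.0,-0.105],[0,0,0],60],
  [[0.018,0.0,-0.055],[0,0,0],60],
  [[0.018,0.0,-0.005],[0,0,0],60],
])

```text
clock: 4.8
tcp_pos: [0.477, 0.3362, 0.2181]
orientation: [-2.409, 2.012, -0.001]
contact_force: [0.2, 0.3, 0.1]
grip_width: 0.051
```

Call:
arm_command([
  [[0.011,-0.045,0],[0,0,0.04],60],
  [[0.022,-0.09,0],[0,0,0.04],90],
  [[0.033,-0.135,0],[0,0,0.04],90],
  [[0.044,-0.18,0],[0,0,0.04],90],
  [[0.055,-0.225,0],[0,0,0.04],90],
  [[0.066,-0.27,0],[0,0,0.04],90],
  [[0.077,-0.315,0],[0,0,0.04],90],
  [[0.088,-0.36,-0.02],[0,0,0.04],90],
  [[0.099,-0.411,-0.04],[0,0,0.04],90],
  [[0.099,-0.411,-0.08],[0,0,0.04],90],
])

```text
clock: 5.8
tcp_pos: [0.58, -0.0835, 0.1385]
orientation: [-2.439, 1.975, -0.018]
contact_force: [0.9, -1.2, 0.1]
grip_width: 0.077
```

Call:
arm_command([
  [[0,0,0],[0,0,0],90],
  [[0,0,0],[0,0,0],90],
])

```text
clock: 6.0
tcp_pos: [0.5762, -0.0743, 0.1356]
orientation: [-2.45, 1.964, -0.001]
contact_force: [-0.2, -0.5, 1.3]
grip_width: 0.0772
```

Call:
arm_command([
  [[0,0,-0.045],[0,0,0],90],
  [[0,0,-0.07],[0,0,0],90],
  [[0,0,-0.077],[0,0,0],90],
  [[0,0,-0.077],[0,0,0],90],
  [[0,0,-0.077],[0,0,0],0],
  [[0,0,-0.077],[0,0,0],0],
  [[0,0,-0.077],[0,0,0],0],
  [[0,0,-0.077],[0,0,0],0],
  [[0,0,-0.077],[0,0,0],0],
])

```text
clock: 6.9
tcp_pos: [0.5772, -0.075, 0.059]
orientation: [-2.449, 1.964, -0.004]
contact_force: [-0.6, -0.1, 6.4]
grip_width: 0.0397
```

Call:
arm_command([
  [[0,0,0.05],[0,0,0],0],
  [[0,0,0.1],[0,0,0],0],
  [[0,0.02,0.145],[0,0,0],0],
  [[0,0.065,0.16],[0,0,0],0],
  [[0,0.115,0.16],[0,0,0],0],
  [[0,0.165,0.16],[0,0,0],0],
  [[0,0.215,0.16],[0,0,0],0],
  [[0,0.265,0.16],[0,0,0],0],
  [[-0.01,0.315,0.16],[0,0,0],0],
  [[-0.02,0.36,0.16],[0,0,0],0],
])

```text
clock: 7.9
tcp_pos: [0.5553, 0.2871, 0.2178]
orientation: [-2.45, 1.965, -0.0]
contact_force: [1.5, -0.0, -1.1]
grip_width: 0.0395
```

Call:
arm_command([
  [[0.01,0.05,0],[0,0,0],0],
  [[0.01,0.053,-0.03],[0,0,0],0],
  [[0.01,0.053,-0.08],[0,0,0],0],
  [[0.01,0.053,-0.12],[0,0,0],0],
  [[0.01,0.053,-0.14],[0,0,0],0],
  [[0.01,0.053,-0.14],[0,0,0],75],
  [[0.01,0.053,-0.14],[0,0,0],75],
  [[0.01,0.053,-0.14],[0,0,0],75],
  [[0.01,0.053,-0.09],[0,0,0],75],
  [[0.01,0.053,-0.04],[0,0,0],75],
])

```text
clock: 8.9
tcp_pos: [0.5655, 0.3377, 0.179]
orientation: [2.45, -1.965, -0.001]
contact_force: [1.3, 0.4, 0.1]
grip_width: 0.0645
```

Call:
arm_command([
  [[0,-0.03,0.04],[0,0,0],60],
  [[0,-0.06,0.08],[0,0,0.1],60],
  [[-0.01,-0.11,0.1],[0,0,0.25],60],
  [[-0.02,-0.16,0.1],[0,0,0.4],60],
  [[-0.03,-0.21,0.1],[0,0,0.55],60],
  [[-0.035,-0.258,0.1],[0,0,0.7],60],
  [[-0.04,-0.306,0.1],[0,0,0.85],60],
  [[-0.045,-0.354,0.1],[0,0,1.0],60],
  [[-0.05,-0.402,0.1],[0,0,1.15],60],
  [[-0.055,-0.45,0.1],[0,0,1.3],60],
])

```text
clock: 9.9
tcp_pos: [0.5142, -0.0863, 0.2795]
orientation: [3.133, -0.215, 0.007]
contact_force: [0.4, 0.3, 0.3]
grip_width: 0.0509
```

Call:
arm_command([
  [[-0.003,-0.05,-0.01],[0,0,0.13],60],
  [[-0.006,-0.1,-0.02],[0,0,0.264],60],
  [[-0.009,-0.15,-0.03],[0,0,0.264],60],
  [[-0.012,-0.2,-0.04],[0,0,0.264],60],
  [[-0.015,-0.25,-0.04],[0,0,0.264],60],
  [[-0.017,-0.286,-0.04],[0,0,0.264],60],
  [[-0.017,-0.286,-0.04],[0,0,0.264],60],
  [[-0.017,-0.286,-0.04],[0,0,0.264],60],
])

```text
clock: 10.7
tcp_pos: [0.4971, -0.3717, 0.2387]
orientation: [3.135, 0.187, 0.003]
contact_force: [0.0, 0.1, -0.2]
grip_width: 0.0513
```

Run:
```python
from h import *
o=r.get_obs();print(o["joints"],R.from_rotvec(o["orientation"]).as_matrix()[:,0])
m=r.camera_model("wrist");f=r.grab_frame("wrist");g=f.copy()
y=.127
for c in((.4957,-.3717),):
    q=np.array([[a*.005,b*.08] for a,b in((1,1),(1,-1),(-1,-1),(-1,1))])@np.array([[np.cos(y),np.sin(y)],[-np.sin(y),np.cos(y)]])+c
    p=proj(m,np.c_[q,np.full(4,.138)]);print(p)
    cv2.polylines(g,[p.round().astype(np.int32)],True,(0,0,255),1)
t=r.grab_frame("top");cv2.imwrite("pics/top1.png",t)
cv2.imwrite("pics/w3.png",np.vstack([g[::1],cv2.resize(t[180:330,80:400],None,fx=2,fy=2)])[:600] if 0 else np.hstack([cv2.resize(g,None,fx=.75,fy=.75)[:, :480],t[180:330,80:400].repeat(1,0).copy() if 0 else cv2.copyMakeBorder(t[180:330,80:400],0,210,0,0,cv2.BORDER_CONSTANT)]))
cv2.imwrite("pics/w3raw.png",f)
```

```text
[ 0.8244  0.4232 -0.3758  1.683   0.1732  1.0657  0.5139] [0.9929 0.1186 0.002 ]
[[317.0632  98.5521]
 [318.5884 364.3362]
 [302.8665 364.4694]
 [297.8103  98.7274]]
```

View pics/w3.png

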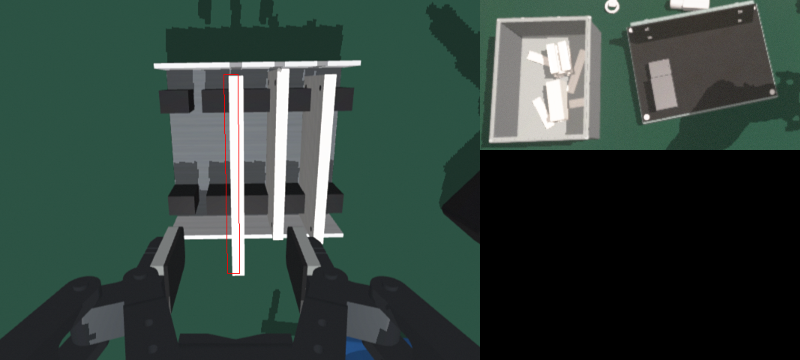

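Both offcuts are in the bin (top inset), and the panel lies about 2–3 mm to +x of the prediction, between the fingers. Going down to grip.

Call:
arm_command([
  [[0.002,0,-0.05],[0,0,0.007],55],
  [[0.002,0,-0.09],[0,0,0.007],55],
  [[0.002,0,-0.115],[0,0,0.007],55],
  [[0.002,0,-0.115],[0,0,0.007],55],
  [[0.002,0,-0.115],[0,0,0.007],0],
  [[0.002,0,-0.115],[0,0,0.007],0],
  [[0.002,0,-0.115],[0,0,0.007],0],
  [[0.002,0,-0.115],[0,0,0.007],0],
  [[0.002,0,-0.115],[0,0,0.007],0],
  [[0.002,0,-0.115],[0,0,0.007],0],
], newtons=60)

```text
clock: 11.8
tcp_pos: [0.5003, -0.3711, 0.1245]
orientation: [3.133, 0.201, 0.004]
contact_force: [-1.8, 1.4, 7.1]
grip_width: 0.0092
```

Call:
arm_command([
  [[0,0,0.01],[0,0,0],0],
  [[0,0,0.025],[0,0,0],0],
  [[0,0,0.045],[0,0,0],0],
  [[0,0,0.07],[0,0,0],0],
  [[0,0,0.1],[0,0,0],0],
  [[0,0,0.13],[0,0,0],0],
  [[0,0,0.13],[0,0,0],0],
  [[0,0,0.13],[0,0,0],0],
])

```text
clock: 12.6
tcp_pos: [0.4992, -0.3707, 0.2533]
orientation: [3.134, 0.201, 0.002]
contact_force: [-0.2, 0.5, -3.0]
grip_width: 0.0093
```

Run:
```python
from h import *
o=r.get_obs();print(o["joints"],o["tcp_pos"],o["moment"],o["contact_force"],R.from_rotvec(o["orientation"]).as_matrix())
# stand corner estimate refined: fit stand pose to top image points with +3.5mm x shift seen by the wrist
m=r.camera_model("top")
c1=lambda l:np.array(l)/5+[222,178]
P=np.array([[-.11,.15,.03],[-.11,-.15,.03],[.11,.15,.03],[.11,-.15,.03],[.081,.13,.103],[.081,-.13,.103]])
U=c1([[105,628],[779,491],[28,150],[674,33],[43,137],[660,24]])
from scipy.optimize import least_squares
def w(x):
    c,s=np.cos(x[2]),np.sin(x[2]);return P@np.array([[c,s,0],[-s,c,0],[0,0,1]])+[x[0],x[1],0]
f=lambda x:(proj(m,w(x))-U).ravel()
s=least_squares(f,[.557,.025,.19],loss="soft_l1");print(s.x,s.fun.reshape(-1,2))
```

```text
[ 0.8249  0.4125 -0.381   1.6642  0.1689  1.0954  0.5238] [ 0.4992 -0.3707  0.2533] [-0.0165  0.0308 -0.011 ] [-0.1545  0.4871 -3.0094] [[ 0.9918  0.1278  0.0016]
 [ 0.1278 -0.9918 -0.0013]
 [ 0.0014  0.0015 -1.    ]]
[0.5568 0.0253 0.1925] [[-0.8932  0.0734]
 [ 1.0235 -0.1683]
 [-2.1647 -1.9068]
 [ 0.0709 -2.9878]
 [ 0.2879  1.8812]
 [ 0.5544  1.4043]]
```

Call:
arm_command([
  [[0.005,0.03,0],[0,0,0.02],0],
  [[0.015,0.075,0],[0,0,0.04],0],
  [[0.03,0.12,0],[0,0,0.0645],0],
  [[0.04,0.165,0],[0,0,0.0645],0],
  [[0.055,0.21,0],[0,0,0.0645],0],
  [[0.065,0.255,0],[-0.008,0.05,0.0645],0],
  [[0.08,0.3,0],[-0.016,0.1,0.0645],0],
  [[0.092,0.345,0],[-0.025,0.15,0.0645],0],
  [[0.104,0.38,0],[-0.033,0.2065,0.0645],0],
  [[0.114,0.406,0],[-0.033,0.2065,0.0645],0],
])

```text
clock: 13.6
tcp_pos: [0.6129, 0.0392, 0.2498]
orientation: [3.091, 0.305, -0.331]
contact_force: [0.4, -0.6, -1.4]
grip_width: 0.0093
```

Call:
arm_command([
  [[0,0,0],[0,0,0],0],
  [[0,0,-0.03],[0,0,0],0],
  [[0,0,-0.06],[0,0,0],0],
  [[0,0,-0.06],[0,0,0],0],
  [[0,0,-0.06],[0,0,0],0],
  [[0,0,-0.06],[0,0,0],0],
])

```text
clock: 14.2
tcp_pos: [0.6137, 0.0352, 0.1935]
orientation: [3.091, 0.298, -0.321]
contact_force: [0.5, 0.6, -1.1]
grip_width: 0.009
```

Run:
```python
from h import *
o=r.get_obs();M=R.from_rotvec(o["orientation"]).as_matrix()
print(o["joints"],o["tcp_pos"],o["contact_force"]);print(M)
n=M[:,0];u=-M[:,2]
print("jaw az",np.arctan2(n[1],n[0]),"tilt",np.arcsin(-n[2]),"panel back bottom mid",o["tcp_pos"]-.1165*u+.005*n)
f=r.grab_frame("wrist");t=r.grab_frame("top");s=r.grab_frame("side")
im=np.zeros((600,800,3),np.uint8)
im[:300,:400]=cv2.resize(f,(400,300)); im[:300,400:]=cv2.resize(t[160:310,210:410],(400,300))
im[300:,:]=cv2.resize(s[170:370,200:467],(800,600))[:0] if 0 else 0
im[300:,:400]=cv2.resize(s[170:320,230:430],(400,300))
cv2.imwrite("pics/p1.png",im)
```

```text
[ 0.1791  0.5879 -0.4973  1.5769  0.2637  1.2588 -0.1903] [0.6137 0.0352 0.1935] [ 0.5425  0.6389 -1.1349]
[[ 0.9605  0.1912 -0.202 ]
 [ 0.1872 -0.9815 -0.039 ]
 [-0.2057 -0.0004 -0.9786]]
jaw az 0.19251101860607256 tilt 0.20719097036245873 panel back bottom mid [0.595  0.0316 0.0784]
```

View pics/p1.png

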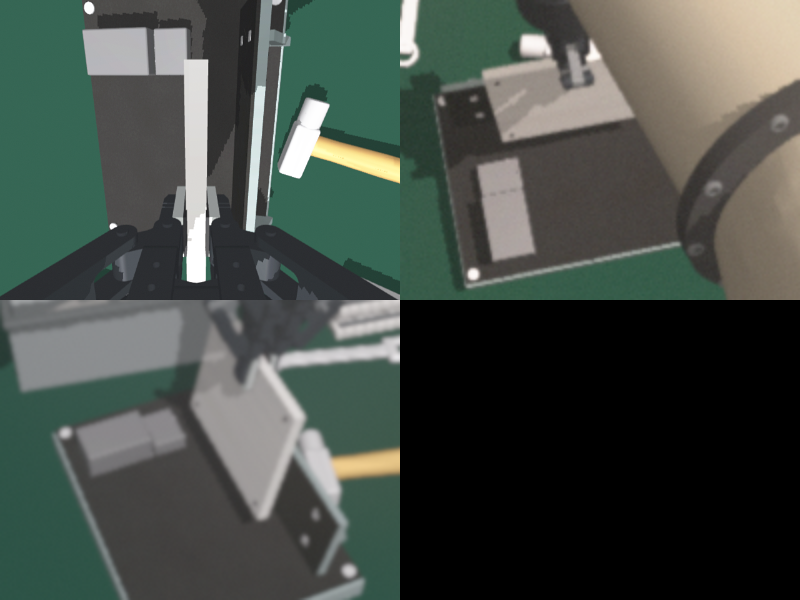

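The panel is held, tilted parallel to the backrest, in front of it and clear of the bar (wrist view: panel strip at column ~197, backrest at 235–270). Moving forward, then lowering to just above the bed.

Call:
arm_command([
  [[0.0196,0.0038,0],[0,0.002,0],0],
  [[0.0196,0.0038,-0.02],[0,0.002,0],0],
  [[0.0196,0.0038,-0.035],[0,0.002,0],0],
  [[0.0196,0.0038,-0.044],[0,0.002,0],0],
  [[0.0196,0.0038,-0.044],[0,0.002,0],0],
  [[0.0196,0.0038,-0.044],[0,0.002,0],0],
])

```text
clock: 14.95
tcp_pos: [0.6326, 0.0392, 0.1483]
orientation: [3.09, 0.299, -0.328]
contact_force: [0.8, -0.3, -2.3]
grip_width: 0.0089
```

Call:
arm_command([
  [[0.003,0.0006,0],[0,0,0],0],
  [[0.005,0.001,0],[0,0,0],0],
  [[0.007,0.0013,0],[0,0,0],0],
  [[0.007,0.0013,0],[0,0,0],0],
])

```text
clock: 15.35
tcp_pos: [0.6401, 0.0406, 0.1483]
orientation: [3.091, 0.299, -0.326]
contact_force: [-0.3, -0.2, -3.1]
grip_width: 0.0092
```

Call:
arm_command([
  [[0.001,0.0002,0],[0,0,0],0],
  [[0.002,0.0004,0],[0,0,0],0],
  [[0.003,0.0006,0],[0,0,0],0],
  [[0.003,0.0006,0],[0,0,0],0],
])

```text
clock: 15.75
tcp_pos: [0.6427, 0.0412, 0.148]
orientation: [3.091, 0.299, -0.327]
contact_force: [0.3, 0.3, -2.4]
grip_width: 0.009
```

Call:
arm_command([
  [[0.001,0.0002,0],[0,0,0],0],
  [[0.002,0.0004,0],[0,0,0],0],
  [[0.003,0.0006,0],[0,0,0],0],
  [[0.003,0.0006,0],[0,0,0],0],
])

```text
clock: 16.15
tcp_pos: [0.6438, 0.0413, 0.148]
orientation: [3.089, 0.299, -0.335]
contact_force: [-6.8, -0.8, 1.8]
grip_width: 0.0092
```

Backrest contact (-6.8 N). Easing back a little and lowering to the bed.

Call:
arm_command([
  [[-0.0015,-0.0003,0],[0,0,0],0],
  [[-0.0015,-0.0003,-0.001],[0,0,0],0],
  [[-0.0015,-0.0003,-0.002],[0,0,0],0],
  [[-0.0015,-0.0003,-0.003],[0,0,0],0],
  [[-0.0015,-0.0003,-0.003],[0,0,0],0],
])

```text
clock: 16.65
tcp_pos: [0.6431, 0.0412, 0.1452]
orientation: [3.09, 0.299, -0.332]
contact_force: [-6.1, -1.0, 3.7]
grip_width: 0.0093
```

Call:
arm_command([
  [[-0.0008,-0.0002,0],[0,0,0],0],
  [[-0.001,-0.0002,-0.001],[0,0,0],0],
  [[-0.001,-0.0002,-0.002],[0,0,0],0],
  [[-0.001,-0.0002,-0.002],[0,0,0],0],
])

```text
clock: 17.05
tcp_pos: [0.6429, 0.0412, 0.1448]
orientation: [3.09, 0.299, -0.328]
contact_force: [-8.1, -2.1, 11.0]
grip_width: 0.0091
```

Call:
arm_command([
  [[0,0,0.0015],[0,0,0],0],
  [[0,0,0.0015],[0,0,0],0],
  [[0,0,0.0015],[0,0,0],14],
  [[0,0,0.0015],[0,0,0],20],
  [[0,0,0.0015],[0,0,0],28],
  [[0,0,0.0015],[0,0,0],35],
  [[0,0,0.0015],[0,0,0],35],
  [[0,0,0.0015],[0,0,0],35],
])

```text
clock: 17.85
tcp_pos: [0.6433, 0.0412, 0.1446]
orientation: [3.091, 0.299, -0.327]
contact_force: [0.5, 0.1, -0.0]
grip_width: 0.0302
```

Run:
```python
from h import *
o=r.get_obs();print(o["grip_width"],o["contact_force"])
f=r.grab_frame("wrist");t=r.grab_frame("top");s=r.grab_frame("side")
im=np.zeros((600,800,3),np.uint8)
im[:300,:400]=cv2.resize(f,(400,300)); im[:300,400:]=cv2.resize(t[160:310,210:410],(400,300))
im[300:,:400]=cv2.resize(s[170:320,230:430],(400,300),interpolation=cv2.INTER_CUBIC)
im[300:,400:]=cv2.resize(f[0:240,200:520],(400,300))
cv2.imwrite("pics/p2.png",im)
```

```text
0.030187723461410625 [ 0.462   0.1015 -0.0183]
```

View pics/p2.png

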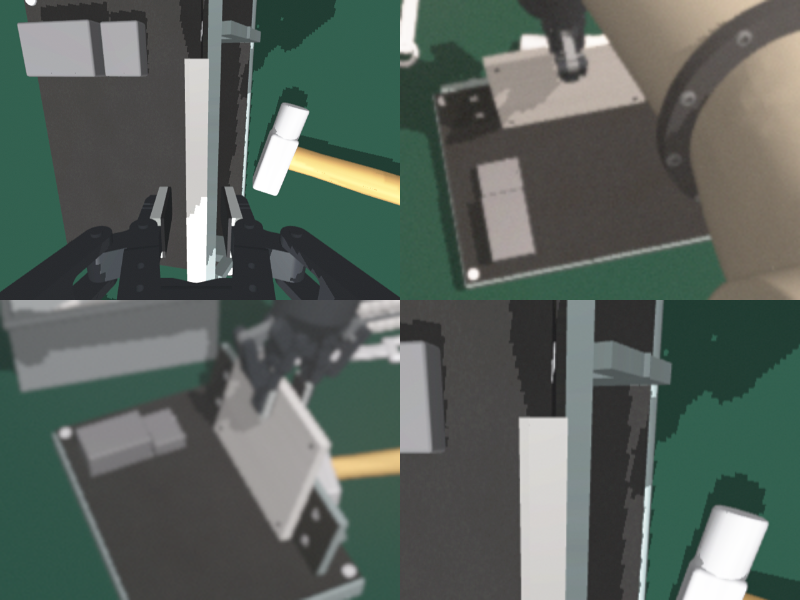

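The panel stands against the backrest, flush along its length. It sits within the backrest's ends, the fingers are clear on both sides and the force is zero. Withdrawing along the tool axis.

Call:
arm_command([
  [[0.003,0.0006,0.015],[0,0,0],35],
  [[0.0065,0.0013,0.0315],[0,0,0],35],
  [[0.0125,0.0025,0.06],[0,0,0],35],
  [[0.0205,0.004,0.1],[0,0,0],35],
  [[0.0,0.0,0.14],[0,0,0],35],
  [[-0.03,-0.03,0.16],[0,0,0],35],
  [[-0.06,-0.07,0.17],[0,0,0],35],
  [[-0.08,-0.11,0.17],[0,0,0],35],
  [[-0.1,-0.15,0.17],[0,0,0],35],
  [[-0.1,-0.19,0.17],[0,0,0],35],
])

```text
clock: 19.0
tcp_pos: [0.5413, -0.1503, 0.3167]
orientation: [3.089, 0.299, -0.326]
contact_force: [1.1, 0.4, 0.7]
grip_width: 0.03
```

Call:
arm_command([
  [[0,-0.05,0],[0,0,0],35],
  [[0,-0.1,0],[0,0,0],35],
  [[0,-0.15,0],[0,0,0],35],
  [[-0.05,-0.19,0],[0,0,0],35],
  [[-0.1,-0.23,0],[0,0,0],35],
  [[-0.14,-0.27,0],[0,0,0],35],
  [[-0.14,-0.27,0],[0,0,0],35],
  [[-0.14,-0.27,0],[0,0,0],35],
])

```text
clock: 19.8
tcp_pos: [0.398, -0.4238, 0.316]
orientation: [3.089, 0.283, -0.331]
contact_force: [0.2, 0.6, 0.2]
grip_width: 0.0302
```

Run:
```python
from h import *
o=r.get_obs();print(o["tcp_pos"],o["contact_force"])
t=r.grab_frame("top");s=r.grab_frame("side")
im=np.zeros((600,800,3),np.uint8)
im[:300]=cv2.resize(t[150:330,80:560],(800,300),interpolation=cv2.INTER_CUBIC)
im[300:,:400]=cv2.resize(s[190:340,230:430],(400,300),interpolation=cv2.INTER_CUBIC)
im[300:,400:]=cv2.resize(s[330:480,230:430],(400,300),interpolation=cv2.INTER_CUBIC)
cv2.imwrite("pics/p3.png",im)
```

```text
[ 0.398  -0.4238  0.316 ] [0.1568 0.6149 0.151 ]
```

View pics/p3.png

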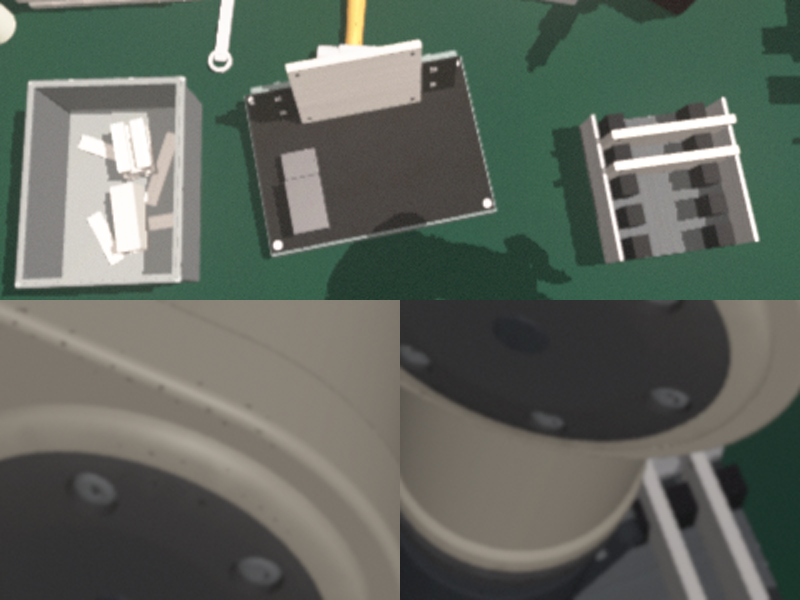

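The top view shows both offcuts in the bin and the panel centred against the backrest within its ends. The bar is still on the bed and the low panels are in their slots.

```bash
python3 -c "
from bench import r
print(r.hand_in())"
```

```text
the job is handed in; nothing more can be done
None
```

I finished the job and handed it in at about 20 s on the robot's clock. Both offcuts, tube first and then profile, are in the scrap bin. The tall panel then came straight up out of the rack and stands on the bed against the backrest.

- **Placing the panel:** I tilted it to about 12° and moved it in until it touched the backrest, at about 7 N. I then lowered it until it touched the bed, at about 11 N. After I let go, the force on the gripper read zero.
- **Final top view:** The panel sits roughly centred, with about equal margins inside both ends of the backrest. The bucking bar is where it was, both low panels are in their slots, and the arm is clear of everything.
- **Checks that disagreed:** The top camera put things about 3 mm short in x compared with the wrist camera. I corrected for this, and contact with the backrest came where the corrected figures put it.
- **Check I could not make:** In the last pictures the arm blocked the side camera's view of the stand. That the panel lies flat rests on the side and wrist views taken just after release, and on the final top view.

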